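# Shut and lock the lamp cover of a benchtop analyser

### The arm

A 6-joint arm with a two-finger parallel gripper is mounted at the origin on the work surface. World frame = base frame: x ahead of the robot, y to its left, z up, the work surface at z = 0. Lengths are in mm, angles in rad, forces in N, time in s.
With the tool pointing down it reaches from about 400 to 925 mm from the base axis. Payload 12.5 kg.
Tool frame: the origin (TCP) lies at the centre of the arm's flange, where the gripper is bolted on; the fingertips stand 190 mm ahead of it and the grasp point (between the pads) lies env.grip_point_offset ahead of it (env.grip_point_offset is the distance from the TCP to the grasp point, in mm); z points along the fingers, x is the direction in which the jaws open and shut, and the axes are right-handed (so a half turn about z gives the same grasp; the last joint's range is limited). The gripper opens to 95 mm and grips with 3 to 60 N. Pads are 20 mm wide; open, the fingers measure 119 mm over their backs; the gripper's body (75 mm by 180 mm) begins 59 mm behind the grasp point.
Start: joints at [-1.346, 0.491, 1.559, -0, 1.092, -0.106], TCP at [203.019, -591.108, 404.761] pointing down, gripper open.
Joint ranges: [-3.1, 3.1], [-0.84, 2.19], [0.05, 2.79], [-1.13, 4.28], [0.06, 2.93], [-2.69, 2.69]. Speed limits (rad/s): [2.22, 2.22, 2.79, 3.14, 3.14, 3.14].

### API

Orientations are given as [roll, pitch, yaw] about the fixed x, y, z axes, in that order (R = Rz(yaw) Ry(pitch) Rx(roll)).
In Python, from cell import state, read_camera, camera_model, job_done, env gives the robot as it stands.
- The arm moves only by the tool arm_command, never from a script. Its argument "steps" is a list of rows, each a list of 6 numbers: the shift along the tool's x, y, z in cm, then the turn, a rotation vector about the tool's x, y, z in degrees. In form: [[dx, dy, dz, rx, ry, rz], ...]. A call has 1 to 12 rows; each row is the pose to reach, as a shift and turn from the pose commanded when the call began, along the tool's axes at that moment; what a row does not reach only later rows make up. A row lasts 1/12 s, in which the tool goes at most 41.7 mm and 7.16 degrees, less where a joint would pass 70% of its speed; a pose out of reach is approached as far as the arm can. A call with a gripper value outside its range is refused whole. "jaw" is the finger opening in cm, from 0 to 9.51, set as the call begins (left out, the last holds). The fingers move at their own pace and stop on an object; the grip force is fixed at half the most. Time passes only in rows, so rows that repeat a pose let the fingers close. It gives the time, the measured TCP pose, the force and the opening at its end, in the units of the state.
- state(): the state, without advancing time (a new reading comes with each control period).
- read_camera(name): name is "scene" or "top"; returns the picture (400x640x3 uint8, red, green, blue); there is no depth.
- camera_model(name): a dict with "K" (3x3 intrinsics, pixels), "xyz" and "rotation" of the camera in the world. Camera axes: x right, y up, looking along -z (the intrinsics and any distortion apply to the point x, -y, -z); pixel columns grow to the right and rows downward; lengths in mm; the calibration is good to about 2 mm. A picture is of the moment at which its call begins. camera_model takes no time and is no camera call.
- job_done(): hands the job in, once; it reports no verdict.
The state is a dict: "t": time; "joints": joint angles; "qvel": joint speeds; "tau": joint torques, N m; "eef_pos": TCP position; "tcp_rot": TCP orientation; "ft_force": force on the tool from outside, world axes, zero at the start; "moment": the same for the moment, N m; "opening": opening from 0.0 (shut) to 1.0 (fully open).
Only numpy, scipy, OpenCV 4.12 (cv2) and the standard library are available. Lean on these libraries where they do the work, as an engineer would, in place of code of your own. Each camera call takes 0.05 s, during which the arm holds its last target. There are 200 camera calls.

### The job

Shut the hinged lamp cover of the analyser and lock it with its orange quarter-turn fastener. Its slot is hidden and must be found by feel: turn the wing clockwise until the stud will push in, push it right in, and turn it a further quarter turn clockwise to the stop, so that when let go it stays seated in its locking pocket. Leave the other things where they are.

Things in the scene. Friction and masses are not known exactly. Their poses are not given: they have to be found in the camera images.
- analyser: Cream benchtop instrument, fixed to the table, 260 mm (its x) x 340 mm (its y) x 100 mm tall. Origin: centre of its underside, on the table; x points away from its front (roughly away from the robot), y to its left, z up. Keypad and display lie on its right-hand half (-y); the grey cover is on its left-hand half.
- cover (a joint): Opening angle of the grey cover (160 x 160 mm, 12 mm thick), rad: 0 shut and flat on the casing, grows as its edge nearest the robot rises (starts 0.45 to 0.85). The hinge lies along the analyser's y at the cover's far edge. Stiff hinge: the cover stays where it is left; about 3 to 6 N downward near its free edge moves it.
- cover_hinge (a point): Middle of the cover's hinge line, on the underside plane of the cover, 100 mm above the table; at (50, 60, 100) mm in the analyser's frame. Its axes are the cover's: at angle 0 they are the analyser's axes; the cover extends along its -x.
- cover_press (a point): Point on the outer (upper) face of the cover where it is best pushed: a black rubber strip (14 x 50 mm), on the cover's centre line, 145 mm from the hinge line, 15 mm from the free edge and 12 mm above the underside plane. Moves with the cover. The fastener's flange begins 19 mm behind it, towards the hinge.
- wing (a point): Centre of the orange wing of the fastener: an upright bar 66 mm long (this point's x), 12 mm thick (y), 26 mm tall (z, along the stud). Same after a half turn. Captive in the cover, 90 mm from the hinge line on its centre line. Cover shut and stud out: 151 mm above the table. It may be pinched, or turned loosely between two parted fingers whose tips press on the flange.
- flange (a point): Centre of the upper face of the fastener's black round flange, on which the wing stands, 13 mm below the wing's centre: 72 mm diameter, 6 mm thick. It moves and turns with the wing. With the stud out, its underside is 20 mm above the cover's upper face.
- catch (a point): Where the stud meets the catch: middle of the black collar under the cover, 90 mm above the table (axes of the analyser, not of the slot). A dust seal hides the slot. The key bar under the cover is parallel to the wing. The slot lies anywhere from knob = -0.3 to +0.3, unknown beforehand, and takes the key within about 0.1 rad either side.
- knob (a joint): Turn of the wing, rad, growing CLOCKWISE seen from above; 0 when the wing lies along the analyser's x. Starts between -0.85 and -0.6; with the stud out it turns freely from -1.4 to 2.6. With the stud fully in, it turns clockwise to a stop about 1.6 rad past the slot (0.4 rad the wrong way).
- stud (a joint): How far the stud is pushed in, m: 0 out, 0.019 end stop. A spring pushes it out (net 2 N at 0, 7 N at 0.019). Cover shut and key not in line with the slot: blocked at about 0.002. In line: goes right in; it can turn only beyond 0.015. Let go after a part turn it stays at 0.015; let go at the clockwise stop it springs back to 0.011 into the locking pocket and stays: locked.
- jar: Small jar with blue cap, 46 mm diameter, 50 mm tall, standing on the analyser's right rear corner; origin: centre of its underside. Leave it.
- pipette: White, blue and yellow pipette, 240 mm long and 25 mm thick, lying in front of the analyser; origin: under the middle of its white handle. Leave it.
- rack: White tube rack with capped tubes, 80 x 220 mm, 96 mm tall; origin: centre of its underside. Leave it.
- bottle: Bottle with red cap, 68 mm diameter, 150 mm tall; origin: centre of its underside. Leave it.
- beaker: Clear plastic beaker, 72 mm diameter, 90 mm tall; origin: centre of its underside. Leave it.
- capsbox: Green open box of red caps, 120 x 150 mm, 50 mm tall; origin: centre of its underside. Leave it.
- timer: White bench timer, 30 x 75 mm, 70 mm tall; origin: centre of its underside. Leave it.

How it is judged:
By the outcome, as a careful person would: the job done as asked, in the order asked, and still so for the second after the job is handed in, with the robot touching nothing.
It also fails if it takes over 72 s, if anything falls off the work surface, if the arm or the gripper's body presses on something with over 40 N, if the wrist force passes 120 N, or if a joint passes its speed limit or range.

## Working session

There is one attempt and no reset: what is moved stays moved. The work goes in short steps, Python scripts to look and compute and a tool call to move; the robot and the scene stay as the last step left them, time stands still between calls to the robot, and variables do not carry over. Pictures are saved under pics/ and viewed, about 8 in all and at most 12, crops included, and the job is handed in when it is done.

Besides the shell and the picture viewer there is one more tool, called after "Request:" as name(argument=value, ...) on one line, values as JSON. arm_command: Moves the arm, as the interface text tells. Its arguments: {"type":"object","properties":{"steps":{"type":"array"},"jaw":{"type":"number"}},"required":["steps"]}

```bash
ls; mkdir -p pics
python3 - <<'E'
from cell import state, read_camera, camera_model, env
import cv2,json
print(state()); print(env.grip_point_offset)
for n in("scene","top"):
    m=camera_model(n); print(n,m)
    cv2.imwrite(f"pics/{n}0.png",cv2.cvtColor(read_camera(n),cv2.COLOR_RGB2BGR))
E
```

```text
pics
{'t': 0.0, 'joints': array([-1.34557705e+00,  4.91551858e-01,  1.55945896e+00,  3.17907169e-05,
        1.09173333e+00, -1.05583710e-01]), 'qvel': array([ 1.27484836e-03,  9.34094963e-04,  7.21315286e-04,  2.96522106e-05,
       -8.64691015e-04, -9.46631606e-04]), 'tau': array([-1.03592552e-03, -6.12643290e+01, -2.58189100e+01,  6.91403914e-02,
        4.81019507e-02, -1.06462298e-04]), 'eef_pos': array([ 203.02594648, -591.06300411,  404.16314487]), 'tcp_rot': array([-3.14144326e+00,  1.14211083e-03, -1.24000793e+00]), 'ft_force': array([ 0.20709361, -0.27324672,  0.67366954]), 'moment': array([-0.03073611, -0.06156213,  0.02066056]), 'opening': 1.0002286202839386}
171.3
scene {'K': array([[489.09550048,   0.        , 324.29583036],
       [  0.        , 489.09550048, 200.93013532],
       [  0.        ,   0.        ,   1.        ]]), 'xyz': array([1203.72428834,  865.07250971,  879.25022582]), 'rotation': array([0.97037474, 0.02181894, 2.47962613])}
top {'K': array([[509.12901209,   0.        , 318.61074075],
       [  0.        , 509.12901209, 201.7065322 ],
       [  0.        ,   0.        ,   1.        ]]), 'xyz': array([ 407.6560065 ,   -1.87679912, 1622.70081714]), 'rotation': array([ 0.07885138, -0.0060779 , -1.57321706])}
```

View pics/scene0.png

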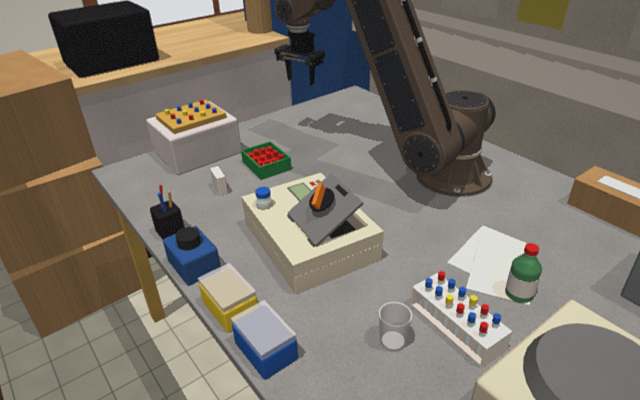

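View pics/top0.png

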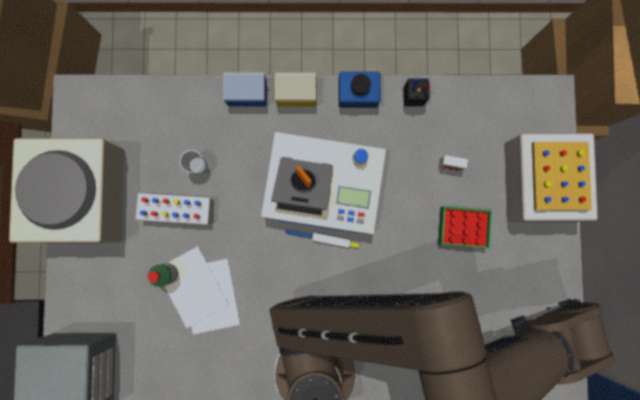

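The top view shows the analyser at about cols 262–386, rows 133–235. The cover is raised with its near edge low in the image, and the wing is near (303,177). Next I enlarge both views.

Run:
```python
import cv2,numpy as np
a=cv2.imread("pics/top0.png")[125:245,255:395]; b=cv2.imread("pics/scene0.png")[165:295,235:390]
cv2.imwrite("pics/crops.png",np.vstack([cv2.resize(a,None,fx=4,fy=4,interpolation=2)[:300*2,:560],]) )
cv2.imwrite("pics/crop_s.png",cv2.resize(b,None,fx=4,fy=4,interpolation=2))
```

```text
(no output)
```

View pics/crops.png

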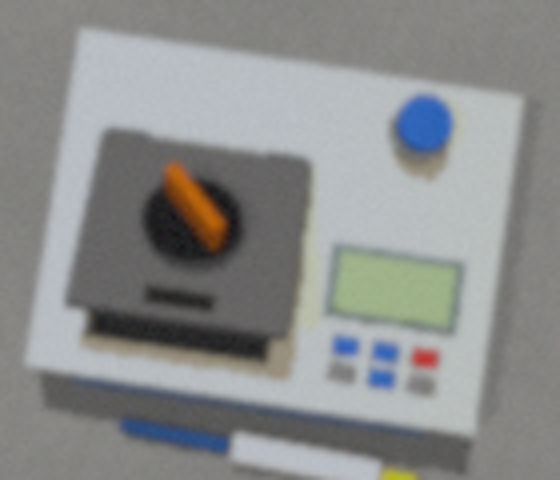

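View pics/crop_s.png

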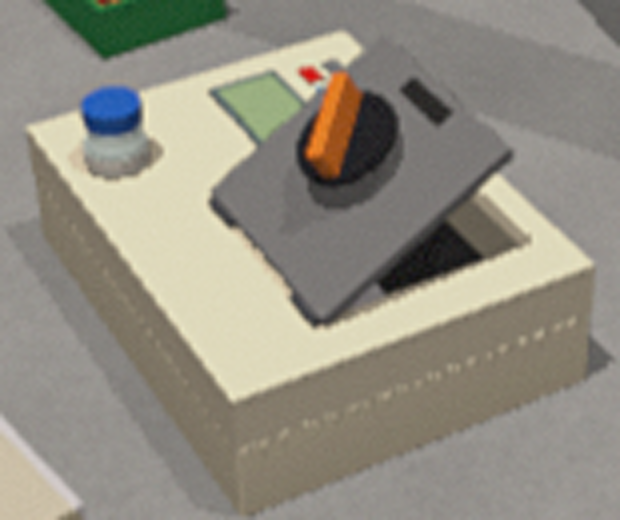

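The top crop shows the casing corners, strip at (180,298), flange at (193,222) and wing from about (175,170) to (217,240). The scene crop shows the same points. Next I fit the pose.

```bash
cat > h.py <<'E'
import numpy as np
from scipy.spatial.transform import Rotation as R
from scipy.optimize import least_squares
from cell import camera_model
M={n:camera_model(n) for n in("top","scene")}
def proj(n,p):
    m=M[n]; c=(np.atleast_2d(p)-m["xyz"])@R.from_euler("xyz",m["rotation"]).as_matrix()
    q=c*[1,-1,-1]; q=q@m["K"].T; return q[:,:2]/q[:,2:]
def ana(s,p): # analyser -> world
    return np.atleast_2d(p)@R.from_euler("z",s[2]).as_matrix().T+[s[0],s[1],0]
def cov(a,p): # cover -> analyser ; near edge (-x) rises with a => rot about +y
    return np.atleast_2d(p)@R.from_euler("y",a).as_matrix().T+[50,60,100]
E
cat > fit.py <<'E'
from h import *
T=lambda u,v:(u/4+255,v/4+125); S=lambda u,v:(u/4+235,v/4+165)
C=[[130,170,100],[130,-170,100],[-130,170,100],[-130,-170,100]]
ct=np.array([T(80,28),T(525,96),T(25,368),T(478,436)]); cs=np.array([S(238,402),S(28,128),S(593,265),S(348,30)])
K=[[-145,0,12],[-90,0,38],[-160,80,12]]
kt=np.array([T(180,298),T(193,222),T(68,302)]);ks=np.array([S(427,101),S(350,137),S(512,155)])
def f(s):
    w=ana(s,C); k=ana(s,cov(s[3],K))
    return np.r_[proj("top",w)-ct,proj("scene",w)-cs,proj("top",k)-kt,proj("scene",k)-ks].ravel()
r=least_squares(f,[700,0,0,.6],loss="soft_l1",x_scale=[100,100,.1,.1]); s=r.x
print("pose",s); print(f(s).reshape(-1,2).round(1))
for n,P in (("press",[-145,0,12]),("wing",[-90,0,51])):
    print(n,"now",ana(s,cov(s[3],P)),"shut",ana(s,cov(0,P)))
# wing top-face ends
for k in(-.6,-.7,-.8,-.9):
    d=np.array([np.cos(k),-np.sin(k),0]); 
    e=np.array([[-90,0,64]+33*d,[-90,0,64]-33*d,[-90,0,38]+33*d,[-90,0,38]-33*d])
    print(k,((proj("top",ana(s,cov(s[3],e)))-[255,125])*4).round().tolist(),((proj("scene",ana(s,cov(s[3],e)))-[235,165])*4).round().tolist())
E
python3 fit.py
```

```text
pose [ 5.85126911e+02 -2.70959207e+01 -1.55141250e-01  5.03453073e-01]
[[-0.2  0.1]
 [-0.5  0.1]
 [-0.2 -0.2]
 [-1.1  0.2]
 [-1.6 -0.7]
 [-0.9 -0.7]
 [ 0.2 -0.8]
 [-1.7 -0.3]
 [-0.4  1.4]
 [-0.3 -0.4]
 [-1.2  0.5]
 [ 0.3  0.5]
 [-0.9 -0.6]
 [ 0.  -1.8]]
press now [[524.03422307  43.18823308 180.46675154]] shut [[500.53906762  46.86282933 112.        ]]
wing now [[590.22100711  32.83674982 188.09278669]] shut [[554.87850193  38.36424834 151.        ]]
-0.6 [[173.0, 164.0], [214.0, 234.0], [172.0, 186.0], [212.0, 255.0]] [[309.0, 153.0], [347.0, 69.0], [328.0, 177.0], [364.0, 94.0]]
-0.7 [[169.0, 166.0], [218.0, 232.0], [168.0, 188.0], [216.0, 253.0]] [[314.0, 153.0], [342.0, 69.0], [333.0, 177.0], [360.0, 94.0]]
-0.8 [[165.0, 168.0], [222.0, 230.0], [164.0, 190.0], [220.0, 251.0]] [[318.0, 153.0], [338.0, 70.0], [337.0, 177.0], [356.0, 94.0]]
-0.9 [[162.0, 170.0], [226.0, 228.0], [160.0, 192.0], [223.0, 249.0]] [[323.0, 152.0], [333.0, 71.0], [342.0, 176.0], [351.0, 95.0]]
```

```bash
cat > go.py <<'E'
import sys
from h import *
from cell import state
S=[585.1,-27.1,-.155]
def row(tip,yaw,s=None):
    s=s or state(); A=R.from_euler("xyz",s["tcp_rot"]); B=R.from_euler("xyz",[np.pi,0,yaw])
    d=A.inv().apply(np.array(tip)+[0,0,190]-s["eef_pos"])/10
    return np.r_[d,np.degrees((A.inv()*B).as_rotvec())].round(2).tolist()
def ctip(a,p): return ana(S,cov(a,p))[0]
if __name__=="__main__":
    s=state(); print(s["t"],s["eef_pos"].round(1),s["tcp_rot"].round(3),s["joints"].round(2),s["ft_force"].round(1),s["moment"].round(2),s["opening"])
    for e in sys.argv[1:]: print(e, row(*eval(e)))
E
python3 go.py "([524,43,290],1.416)" "(ctip(.6,[-148,0,35]),1.416)"
```

```text
0.1 [ 203.  -591.1  404.3] [-3.141e+00  1.000e-03 -1.240e+00] [-1.35  0.49  1.56  0.    1.09 -0.11] [ 0.6  0.1 -0.1] [ 0.02 -0.03  0.02] 0.9998319069375626
([524,43,290],1.416) [-49.55, -50.95, -7.52, -0.07, 0.01, -152.18]
(ctip(.6,[-148,0,35]),1.416) [-48.68, -52.62, 0.23, -0.07, 0.01, -152.18]
```

Request:
arm_command(steps=[[0, 0, -7.5, 0, 0, 0], [0, 0, -7.5, 0, 0, 0], [0, 0, -7.5, 0, 0, 0], [-50, -51, -7.5, 0, 0, -152], [-50, -51, -7.5, 0, 0, -152], [-50, -51, -7.5, 0, 0, -152], [-50, -51, -7.5, 0, 0, -152], [-50, -51, -7.5, 0, 0, -152], [-50, -51, -7.5, 0, 0, -152], [-50, -51, -7.5, 0, 0, -152], [-50, -51, -7.5, 0, 0, -152], [-50, -51, -7.5, 0, 0, -152]], jaw=0)

```text
t: 1.1
eef_pos: [371.3, -253.9, 479.6]
tcp_rot: [3.141, -0.0, -0.109]
ft_force: [1.0, -0.1, -0.2]
opening: 0.217
```

```bash
python3 go.py "(ctip(.55,[-148,0,80]),1.416)"
```

```text
1.1 [ 371.3 -253.9  479.6] [ 3.141 -0.    -0.109] [-0.75  0.16  1.86 -0.    1.13 -0.64] [ 1.  -0.1 -0.2] [-0.04 -0.12  0.05] 0.21707989857288187
(ctip(.55,[-148,0,80]),1.416) [15.62, -31.02, 4.4, 0.01, -0.0, -87.39]
```

Request:
arm_command(steps=[[15.6, -31, 0, 0, 0, -87.4], [15.6, -31, 0, 0, 0, -87.4], [15.6, -31, 0, 0, 0, -87.4], [15.6, -31, 0, 0, 0, -87.4], [15.6, -31, 0, 0, 0, -87.4], [15.6, -31, 0, 0, 0, -87.4], [15.6, -31, 0, 0, 0, -87.4], [15.6, -31, 0, 0, 0, -87.4], [15.6, -31, 0, 0, 0, -87.4], [15.6, -31, 0, 0, 0, -87.4], [15.6, -31, 0, 0, 0, -87.4], [15.6, -31, 4, 0, 0, -87.4]])

```text
t: 2.1
eef_pos: [562.3, 34.8, 444.5]
tcp_rot: [3.131, -0.001, 1.392]
ft_force: [1.2, 0.5, -0.9]
opening: -0.0
```

```bash
python3 go.py "(ctip(.55,[-148,0,40]),1.416)" "(ctip(.5,[-148,0,16]),1.416)" "(ctip(.4,[-148,0,12]),1.416)" "(ctip(.3,[-148,0,12]),1.416)" "(ctip(.2,[-148,0,12]),1.416)" "(ctip(.1,[-148,0,12]),1.416)" "(ctip(0,[-148,0,13]),1.416)"
```

```text
2.1 [562.3  34.8 444.5] [ 3.131e+00 -1.000e-03  1.392e+00] [-0.06  0.36  1.66 -0.    1.11 -1.45] [ 1.2  0.5 -0.9] [ 0.06 -0.17 -0.05] -0.00040144658900080133
(ctip(.55,[-148,0,40]),1.416) [0.18, -2.37, 4.28, 0.59, -0.06, -1.36]
(ctip(.5,[-148,0,16]),1.416) [0.13, -4.09, 6.91, 0.59, -0.06, -1.36]
(ctip(.4,[-148,0,12]),1.416) [0.11, -5.05, 8.53, 0.59, -0.06, -1.36]
(ctip(.3,[-148,0,12]),1.416) [0.09, -5.68, 9.87, 0.59, -0.06, -1.36]
(ctip(.2,[-148,0,12]),1.416) [0.08, -6.18, 11.27, 0.59, -0.06, -1.36]
(ctip(.1,[-148,0,12]),1.416) [0.07, -6.54, 12.71, 0.59, -0.06, -1.36]
(ctip(0,[-148,0,13]),1.416) [0.06, -6.74, 14.08, 0.59, -0.06, -1.36]
```

Request:
arm_command(steps=[[0.2, -2.4, 0, 0, 0, -1.4], [0.2, -3.5, 0, 0, 0, -1.4], [0.1, -4.1, 2, 0, 0, -1.4], [0.1, -4.1, 4, 0, 0, -1.4], [0.1, -4.1, 5, 0, 0, -1.4], [0.1, -4.1, 5, 0, 0, -1.4], [0.1, -4.1, 5, 0, 0, -1.4]])

```text
t: 2.68
eef_pos: [521.8, 42.7, 390.3]
tcp_rot: [3.141, 0.0, 1.409]
ft_force: [-0.1, 0.2, 1.2]
opening: 0.002
```

```bash
python3 go.py  "(ctip(.5,[-148,0,16]),1.416)" "(ctip(.4,[-148,0,12]),1.416)" "(ctip(.3,[-148,0,12]),1.416)" "(ctip(.2,[-148,0,12]),1.416)" "(ctip(.1,[-148,0,12]),1.416)" "(ctip(0,[-148,0,13]),1.416)"
python3 - <<'E'
from cell import read_camera
import cv2
cv2.imwrite("pics/s1.png",cv2.resize(cv2.cvtColor(read_camera("scene"),cv2.COLOR_RGB2BGR)[120:270,220:400],None,fx=4,fy=4,interpolation=2))
E
```

```text
2.6833 [521.8  42.7 390.3] [3.141 0.    1.409] [-0.04  0.36  1.82 -0.    0.95 -1.45] [-0.1  0.2  1.2] [ 0.06 -0.17  0.08] 0.0016506659489380906
(ctip(.5,[-148,0,16]),1.416) [0.08, 0.11, 1.53, 0.03, 0.0, -0.42]
(ctip(.4,[-148,0,12]),1.416) [0.08, -0.84, 3.17, 0.03, 0.0, -0.42]
(ctip(.3,[-148,0,12]),1.416) [0.07, -1.46, 4.51, 0.03, 0.0, -0.42]
(ctip(.2,[-148,0,12]),1.416) [0.07, -1.94, 5.92, 0.03, 0.0, -0.42]
(ctip(.1,[-148,0,12]),1.416) [0.07, -2.28, 7.36, 0.03, 0.0, -0.42]
(ctip(0,[-148,0,13]),1.416) [0.06, -2.47, 8.73, 0.03, 0.0, -0.42]
```

View pics/s1.png

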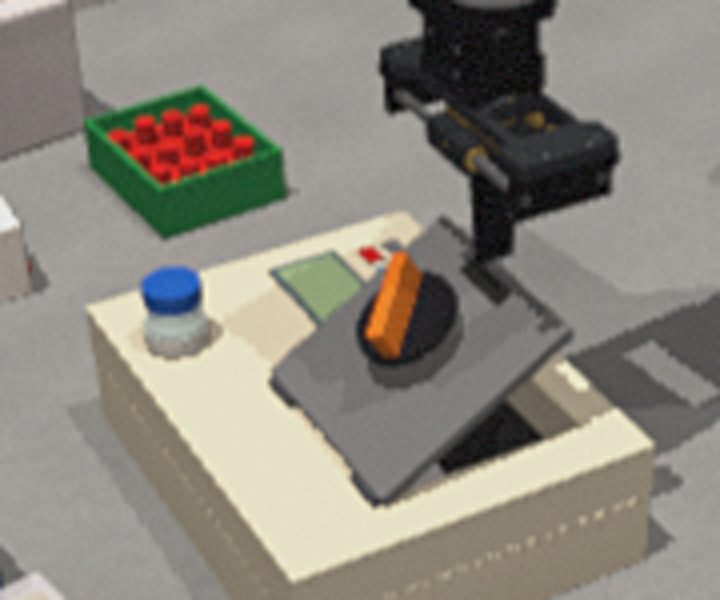

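The closed fingertips at about (495,258) stand just above the black strip at (490,285). The picture matches the fit.

Request:
arm_command(steps=[[0.1, 0.1, 1.0, 0, 0, 0], [0.1, 0.1, 1.7, 0, 0, 0], [0.1, -0.4, 2.4, 0, 0, 0], [0.1, -0.8, 3.2, 0, 0, 0], [0.1, -1.1, 3.8, 0, 0, 0], [0.1, -1.5, 4.5, 0, 0, 0], [0.1, -1.7, 5.2, 0, 0, 0], [0.1, -1.9, 5.9, 0, 0, 0], [0.1, -2.1, 6.6, 0, 0, 0], [0.1, -2.3, 7.3, 0, 0, 0], [0.1, -2.4, 8.0, 0, 0, 0], [0.1, -2.4, 8.0, 0, 0, 0]])

```text
t: 3.73
eef_pos: [497.5, 47.6, 308.3]
tcp_rot: [-3.139, 0.0, 1.409]
ft_force: [0.5, -0.2, -0.6]
opening: 0.003
```

Request:
arm_command(steps=[[0, 0, 0.2, 0, 0, 0], [0, 0, 0.4, 0, 0, 0], [0, 0, 0.5, 0, 0, 0], [0, 0, 0.6, 0, 0, 0], [0, 0, 0.6, 0, 0, 0]])

```text
t: 4.15
eef_pos: [497.8, 47.6, 303.6]
tcp_rot: [-3.141, 0.0, 1.409]
ft_force: [-0.1, 0.4, 0.3]
opening: 0.004
```

Run:
```python
from cell import read_camera,state
import cv2
s=state();print(s["ft_force"],s["eef_pos"])
cv2.imwrite("pics/s2.png",cv2.resize(cv2.cvtColor(read_camera("scene"),cv2.COLOR_RGB2BGR)[120:270,220:400],None,fx=4,fy=4,interpolation=2))
```

```text
[-0.07555243  0.42222466  0.25802283] [497.84712638  47.6099087  303.62674548]
```

View pics/s2.png

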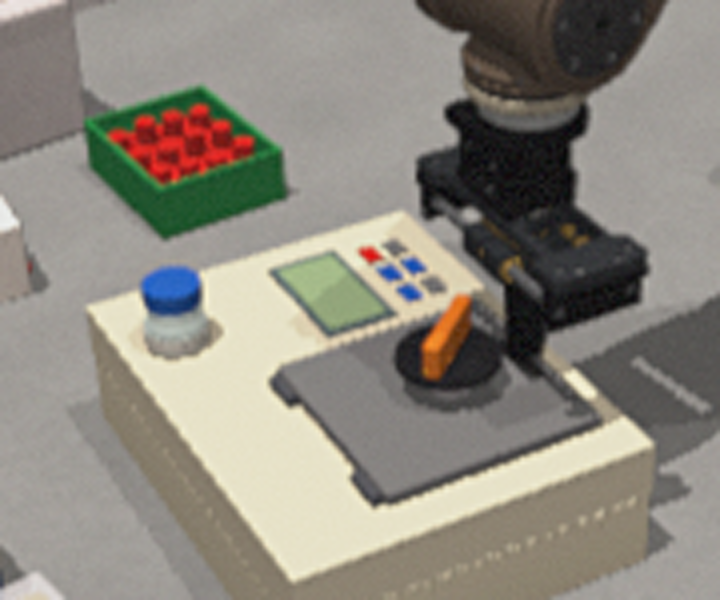

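The cover is almost flat and the fingers rest on the strip. I push on until I feel the casing.

Request:
arm_command(steps=[[0, 0, 0.1, 0, 0, 0], [0, 0, 0.2, 0, 0, 0], [0, 0, 0.3, 0, 0, 0], [0, 0, 0.4, 0, 0, 0], [0, 0, 0.4, 0, 0, 0]])

```text
t: 4.62
eef_pos: [497.8, 47.6, 302.0]
tcp_rot: [3.14, -0.0, 1.41]
ft_force: [-10.6, 0.6, 34.2]
opening: 0.008
```

Request:
arm_command(steps=[[0, -0.3, -1.0, 0, 0, 0], [0, -0.5, -4, 0, 0, 0], [0, -0.5, -7, 0, 0, 0], [0, -0.5, -10, 0, 0, 0], [0, -0.5, -10, 0, 0, 0], [0, -0.5, -10, 0, 0, 0]], jaw=9.5)

```text
t: 5.12
eef_pos: [492.9, 48.4, 400.8]
tcp_rot: [3.138, -0.0, 1.409]
ft_force: [-0.5, -0.4, -1.1]
opening: 0.371
```

Run:
```python
from cell import read_camera,state
from h import *
import cv2
s=state();print(s["ft_force"],s["eef_pos"])
ims=[cv2.cvtColor(read_camera(n),cv2.COLOR_RGB2BGR) for n in("scene","top")]
a=cv2.resize(ims[0][175:235,290:390],None,fx=6,fy=6,interpolation=2); b=cv2.resize(ims[1][150:210,270:340],None,fx=6,fy=6,interpolation=2)
b=cv2.resize(b,(360,309)); cv2.imwrite("pics/s3.png",a); 
S=[585.1,-27.1,-.155]
for k in(-.5,-.6,-.7,-.8,-.9):
    d=np.array([np.cos(k),-np.sin(k),0]); e=np.array([[-90,0,64]+33*d,[-90,0,64]-33*d])
    print(k,((proj("scene",ana(S,cov(0,e)))-[290,175])*6).round().tolist())
```

```text
[-0.52172244 -0.4437374  -1.13432122] [492.90185922  48.41927115 400.81189169]
-0.5 [[210.0, 184.0], [289.0, 110.0]]
-0.6 [[216.0, 186.0], [283.0, 109.0]]
-0.7 [[224.0, 188.0], [276.0, 107.0]]
-0.8 [[231.0, 189.0], [269.0, 106.0]]
-0.9 [[239.0, 190.0], [262.0, 105.0]]
```

View pics/s3.png

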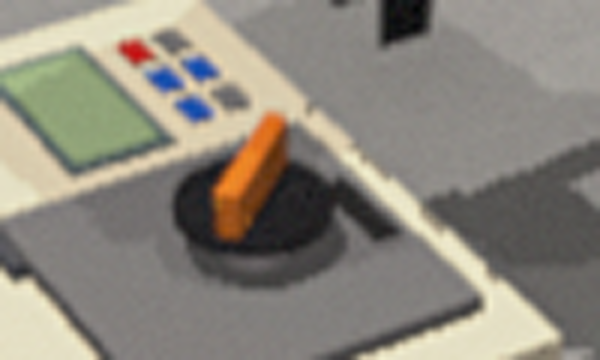

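The wing's top edge runs from (228,190) to (275,115) in the crop. That gives a knob angle of about -0.7, and the centre is where I predicted it.

```bash
python3 go.py  "([554.9,38.4,190],2.116)" "([554.9,38.4,141],2.116)"
```

```text
5.2167 [492.8  48.4 398.9] [-3.141  0.     1.409] [-0.04  0.31  1.88 -0.    0.95 -1.44] [-0.1  0.2 -0.5] [ 0.11 -0.17  0.02] 0.45006096222356934
([554.9,38.4,190],2.116) [0.01, 6.29, 1.88, -0.05, -0.01, -40.49]
([554.9,38.4,141],2.116) [0.01, 6.3, 6.78, -0.05, -0.01, -40.49]
```

Request:
arm_command(steps=[[0, 3, 0, 0, 0, -7], [0, 6.3, 0, 0, 0, -14], [0, 6.3, 0, 0, 0, -21], [0, 6.3, 0, 0, 0, -28], [0, 6.3, 0, 0, 0, -35], [0, 6.3, 0, 0, 0, -40.5], [0, 6.3, 2, 0, 0, -40.5], [0, 6.3, 4, 0, 0, -40.5], [0, 6.3, 5.5, 0, 0, -40.5], [0, 6.3, 6.6, 0, 0, -40.5], [0, 6.3, 6.6, 0, 0, -40.5]], jaw=5)

```text
t: 6.13
eef_pos: [554.8, 38.2, 330.1]
tcp_rot: [-3.137, -0.003, 2.116]
ft_force: [-0.2, 0.5, 0.1]
opening: 0.527
```

```bash
python3 go.py  "([554.9,38.4,141],2.116)"
```

```text
6.1333 [554.8  38.2 330.1] [-3.137e+00 -3.000e-03  2.116e+00] [-0.05  0.48  1.81 -0.    0.85 -2.17] [-0.2  0.5  0.1] [ 0.11 -0.12  0.01] 0.5269596269890727
([554.9,38.4,141],2.116) [0.01, 0.02, -0.09, -0.29, -0.19, 0.01]
```

Request:
arm_command(steps=[[0, 0, 0, 0, 0, 0], [0, 0, 0, 0, 0, 0], [0, 0, 0, 0, 0, 0], [0, 0, 0, 0, 0, 0], [0, 0, 0, 0, 0, 0], [0, 0, 0, 0, 0, 0], [0, 0, 0, 0, 0, 0]], jaw=1.0)

```text
t: 6.72
eef_pos: [555.3, 38.2, 334.1]
tcp_rot: [3.141, 0.001, 2.117]
ft_force: [0.8, -6.0, 1.1]
opening: 0.125
```

```bash
python3 go.py
```

```text
6.7167 [555.3  38.2 334.1] [3.141e+00 1.000e-03 2.117e+00] [-0.05  0.48  1.81 -0.    0.86 -2.17] [ 0.8 -6.   1.1] [-0.93 -0.33  0.05] 0.1254863078280255
```

Request:
arm_command(steps=[[-0.05, 0, 0, 0, 0, 0], [-0.05, 0, 0, 0, 0, 0], [-0.05, 0, 0.3, 0, 0, 0], [-0.05, 0, 0.4, 0, 0, 0], [-0.05, 0, 0.5, 0, 0, 0], [-0.05, 0, 0.5, 0, 0, 0]], jaw=2.0)

```text
t: 7.22
eef_pos: [555.4, 37.9, 328.4]
tcp_rot: [-3.141, -0.0, 2.116]
ft_force: [0.1, -0.7, 0.0]
opening: 0.208
```

Request:
arm_command(steps=[[0, 0, 0, 0, 0, 0], [0, 0, 0, 0, 0, 0], [0, 0, 0, 0, 0, 0], [0, 0, 0, 0, 0, 0]], jaw=1.0)

```text
t: 7.55
eef_pos: [555.4, 37.8, 328.7]
tcp_rot: [3.142, 0.0, 2.116]
ft_force: [0.7, -0.9, -0.0]
opening: 0.129
```

```bash
python3 go.py
```

```text
7.55 [555.4  37.8 328.7] [3.142 0.    2.116] [-0.05  0.49  1.81 -0.    0.84 -2.17] [ 0.7 -0.9 -0. ] [ 0.05 -0.17  0.02] 0.1289745398184025
```

Pinched and centred, with the tips about 0.5 mm above the flange. I press down to feel the block.

Request:
arm_command(steps=[[0, 0, 0.2, 0, 0, 0], [0, 0, 0.3, 0, 0, 0], [0, 0, 0.35, 0, 0, 0], [0, 0, 0.35, 0, 0, 0]])

```text
t: 7.88
eef_pos: [555.3, 37.8, 326.5]
tcp_rot: [3.141, 0.001, 2.116]
ft_force: [-4.3, -0.3, 16.4]
opening: 0.124
```

```bash
python3 go.py
```

```text
7.8833 [555.3  37.8 326.5] [3.141e+00 1.000e-03 2.116e+00] [-0.05  0.49  1.81 -0.    0.84 -2.17] [-4.3 -0.3 16.4] [ 0.06  0.92 -0.06] 0.12356482879572715
```

Request:
arm_command(steps=[[0, 0, 0, 0, 0, 5], [0, 0, 0, 0, 0, 10], [0, 0, 0, 0, 0, 15], [0, 0, 0, 0, 0, 15]])

```text
t: 8.22
eef_pos: [555.2, 38.1, 326.1]
tcp_rot: [3.141, -0.0, 1.849]
ft_force: [-3.0, 2.9, 11.6]
opening: 0.129
```

```bash
python3 go.py
```

```text
8.2167 [555.2  38.1 326.1] [ 3.141 -0.     1.849] [-0.05  0.49  1.81  0.    0.84 -1.9 ] [-3.   2.9 11.6] [ 0.61  0.53 -0.08] 0.12875844516309456
```

Request:
arm_command(steps=[[0, 0, 0.03, 0, 0, 3], [0, 0, 0.03, 0, 0, 6], [0, 0, 0.03, 0, 0, 6]])

```text
t: 8.47
eef_pos: [555.3, 38.2, 325.1]
tcp_rot: [3.142, -0.001, 1.747]
ft_force: [-1.7, 5.0, 3.4]
opening: 0.123
```

The force fell and the tool sank to 325.1 at a knob angle of about -0.33, so this may be the slot. I probe deeper.

Request:
arm_command(steps=[[0, 0, 0.15, 0, 0, 0], [0, 0, 0.3, 0, 0, 0], [0, 0, 0.3, 0, 0, 0]])

```text
t: 8.72
eef_pos: [555.3, 38.2, 321.7]
tcp_rot: [-3.141, -0.001, 1.752]
ft_force: [-1.5, 4.1, 3.2]
opening: 0.124
```

```bash
python3 go.py
```

```text
8.7167 [555.3  38.2 321.7] [-3.141e+00 -1.000e-03  1.752e+00] [-0.05  0.5   1.82  0.    0.83 -1.8 ] [-1.5  4.1  3.2] [1.21 0.23 0.  ] 0.12410460685056474
```

Request:
arm_command(steps=[[0, 0, 0.3, 0, 0, 0], [0, 0, 0.6, 0, 0, 0], [0, 0, 0.9, 0, 0, 0], [0, 0, 1.1, 0, 0, 0], [0, 0, 1.25, 0, 0, 0], [0, 0, 1.3, 0, 0, 0], [0, 0, 1.3, 0, 0, 0]])

```text
t: 9.3
eef_pos: [555.3, 38.2, 309.5]
tcp_rot: [3.141, -0.0, 1.752]
ft_force: [-3.9, 5.2, 11.7]
opening: 0.125
```

```bash
python3 go.py
```

```text
9.3 [555.3  38.2 309.5] [ 3.141 -0.     1.752] [-0.05  0.51  1.83  0.    0.8  -1.8 ] [-3.9  5.2 11.7] [ 1.23  0.66 -0.  ] 0.12523044882228115
```

Request:
arm_command(steps=[[0.03, 0, 0, 0, 0, 4], [0.03, 0, 0, 0, 0, 8], [0.03, 0, 0, 0, 0, 13], [0.03, 0, 0, 0, 0, 18], [0.03, 0, 0, 0, 0, 23], [0.03, 0, 0, 0, 0, 28], [0.03, 0, 0, 0, 0, 34], [0.03, 0, 0, 0, 0, 40], [0.03, 0, 0, 0, 0, 40]])

```text
t: 10.05
eef_pos: [555.3, 39.1, 309.6]
tcp_rot: [-3.142, -0.002, 1.047]
ft_force: [-1.5, 12.3, 10.3]
opening: 0.122
```

```bash
python3 go.py
```

```text
10.05 [555.3  39.1 309.6] [-3.142e+00 -2.000e-03  1.047e+00] [-0.05  0.51  1.83  0.    0.8  -1.1 ] [-1.5 12.3 10.3] [2.49 0.34 0.05] 0.12222449876259439
```

Request:
arm_command(steps=[[0.07, -0.04, 0, 0, 0, 5], [0.07, -0.04, 0, 0, 0, 10], [0.07, -0.04, 0, 0, 0, 15], [0.07, -0.04, 0, 0, 0, 20], [0.07, -0.04, 0, 0, 0, 25], [0.07, -0.04, 0, 0, 0, 30], [0.07, -0.04, 0, 0, 0, 35], [0.07, -0.04, 0, 0, 0, 35]])

```text
t: 10.72
eef_pos: [555.8, 39.9, 309.6]
tcp_rot: [-3.141, -0.003, 0.437]
ft_force: [1.5, 12.0, 8.5]
opening: 0.125
```

```bash
python3 go.py
```

```text
10.7167 [555.8  39.9 309.6] [-3.141e+00 -3.000e-03  4.370e-01] [-0.05  0.51  1.83  0.    0.8  -0.49] [ 1.5 12.   8.5] [ 2.41 -0.33  0.  ] 0.12465354128041414
```

Request:
arm_command(steps=[[0.02, -0.05, 0, 0, 0, 4], [0.02, -0.05, 0, 0, 0, 8], [0.02, -0.05, 0, 0, 0, 12], [0.02, -0.05, 0, 0, 0, 12]])

```text
t: 11.05
eef_pos: [556.0, 40.2, 309.6]
tcp_rot: [-3.141, -0.004, 0.229]
ft_force: [3.3, 9.3, 6.8]
opening: 0.125
```

```bash
python3 go.py
```

```text
11.05 [556.   40.2 309.6] [-3.141 -0.004  0.229] [-0.05  0.51  1.83  0.    0.8  -0.28] [3.3 9.3 6.8] [ 2.   -0.66  0.01] 0.12476160857694515
```

Request:
arm_command(steps=[[0, -0.02, 0.03, 0, 0, 4], [0, -0.02, 0.03, 0, 0, 8], [0, -0.02, 0.03, 0, 0, 8]])

```text
t: 11.3
eef_pos: [556.1, 40.3, 309.6]
tcp_rot: [-3.141, -0.005, 0.089]
ft_force: [3.7, 9.9, 9.4]
opening: 0.124
```

```bash
python3 go.py
```

```text
11.3 [556.1  40.3 309.6] [-3.141 -0.005  0.089] [-0.05  0.51  1.83  0.    0.8  -0.14] [3.7 9.9 9.4] [ 1.78 -0.68  0.01] 0.1236884542883454
```

Knob about 1.327, and no stop felt yet.

Request:
arm_command(steps=[[0, 0, 0, 0, 0, 3], [0, 0, 0, 0, 0, 6], [0, 0, 0, 0, 0, 6]])

```text
t: 11.55
eef_pos: [556.2, 40.4, 309.6]
tcp_rot: [-3.141, -0.005, -0.014]
ft_force: [3.8, 9.0, 7.8]
opening: 0.124
```

```bash
python3 go.py
```

```text
11.55 [556.2  40.4 309.6] [-3.141 -0.005 -0.014] [-0.05  0.51  1.83  0.    0.8  -0.03] [3.8 9.  7.8] [ 1.84 -0.83  0.2 ] 0.12442520353008707
```

Request:
arm_command(steps=[[0, 0, 0, 0, 0, 3], [0, 0, 0, 0, 0, 5], [0, 0, 0, 0, 0, 5]])

```text
t: 11.8
eef_pos: [556.2, 40.3, 309.6]
tcp_rot: [-3.141, -0.005, -0.099]
ft_force: [4.6, 7.6, 10.2]
opening: 0.129
```

```bash
python3 go.py
```

```text
11.8 [556.2  40.3 309.6] [-3.141 -0.005 -0.099] [-0.05  0.51  1.83  0.    0.8   0.05] [ 4.6  7.6 10.2] [ 1.5  -0.79  0.71] 0.1286388947501412
```

Torque climbed to 0.7 N m at a knob angle of about 1.5, so this is the stop. I hold the torque and let the stud rise into the pocket.

Request:
arm_command(steps=[[0, 0, -0.2, 0, 0, 0], [0, 0, -0.4, 0, 0, 0], [0, 0, -0.6, 0, 0, 0], [0, 0, -0.75, 0, 0, 0], [0, 0, -0.9, 0, 0, 0], [0, 0, -0.9, 0, 0, 0]])

```text
t: 12.3
eef_pos: [556.4, 40.2, 317.4]
tcp_rot: [-3.141, -0.004, -0.097]
ft_force: [5.7, 8.1, 2.4]
opening: 0.127
```

```bash
python3 go.py
```

```text
12.3 [556.4  40.2 317.4] [-3.141 -0.004 -0.097] [-0.05  0.5   1.82  0.    0.82  0.05] [5.7 8.1 2.4] [ 1.54 -1.33  0.53] 0.1274823897826842
```

Request:
arm_command(steps=[[0, 0, -0.1, 0, 0, 0], [0, 0, -0.15, 0, 0, 0], [0, 0, -0.15, 0, 0, 0]])

```text
t: 12.55
eef_pos: [556.3, 40.2, 317.9]
tcp_rot: [-3.141, -0.003, -0.098]
ft_force: [10.7, 9.7, -15.4]
opening: 0.125
```

The stud resists a 15 N upward tug at about 0.011, so it is in the pocket. Now I release and retreat.

Request:
arm_command(steps=[[0, 0, 0, 0, 0, 0], [0, 0, 0, 0, 0, 0], [0, 0, 0, 0, 0, 0], [0, 0, 0, 0, 0, 0], [0, 0, -1, 0, 0, 0], [0, 0, -3, 0, 0, 0], [0, 0, -6, 0, 0, 0], [0, 0, -9, 0, 0, 0], [0, 0, -12, 0, 0, 0]], jaw=5)

```text
t: 13.3
eef_pos: [554.9, 39.6, 441.3]
tcp_rot: [3.141, -0.0, -0.1]
ft_force: [0.5, 0.2, 0.7]
opening: 0.53
```

```bash
python3 go.py "([430,-250,290],-.1)"
```

```text
13.3 [554.9  39.6 441.3] [ 3.141 -0.    -0.1  ] [-0.05  0.36  1.68 -0.    1.1   0.05] [0.5 0.2 0.7] [-0.   -0.08  0.  ] 0.5297371100763033
([430,-250,290],-.1) [-9.53, 30.06, -3.87, 0.01, -0.01, -0.01]
```

Request:
arm_command(steps=[[0, 0, -4, 0, 0, 0], [-9.5, 30, -4, 0, 0, 0], [-9.5, 30, -4, 0, 0, 0], [-9.5, 30, -4, 0, 0, 0], [-9.5, 30, -4, 0, 0, 0], [-9.5, 30, -4, 0, 0, 0], [-9.5, 30, -4, 0, 0, 0], [-9.5, 30, -4, 0, 0, 0], [-9.5, 30, -4, 0, 0, 0], [-9.5, 30, -4, 0, 0, 0], [-9.5, 30, -4, 0, 0, 0], [-9.5, 30, -4, 0, 0, 0]])

```text
t: 14.3
eef_pos: [430.6, -248.9, 479.6]
tcp_rot: [3.141, -0.0, -0.101]
ft_force: [0.3, -0.0, 0.0]
opening: 0.527
```

Run:
```python
from cell import read_camera,state
from h import *
import cv2
ims=[cv2.cvtColor(read_camera(n),cv2.COLOR_RGB2BGR) for n in("scene","top")]
a=cv2.resize(ims[0][160:290,230:390],(640,520),interpolation=2); cv2.imwrite("pics/s4.png",a); cv2.imwrite("pics/t4.png",ims[1])
S=[585.1,-27.1,-.155]
for st in(0,11,19):
  for k in(1.1,1.4,):
    d=np.array([np.cos(k),-np.sin(k),0]); e=np.array([[-90,0,64-st]+33*d,[-90,0,64-st]-33*d])
    print(st,k,((proj("scene",ana(S,cov(0,e)))-[230,160])*4).round().tolist())
```

```text
0 1.1 [[365.0, 143.0], [450.0, 173.0]]
0 1.4 [[375.0, 137.0], [440.0, 180.0]]
11 1.1 [[365.0, 157.0], [450.0, 187.0]]
11 1.4 [[375.0, 150.0], [440.0, 194.0]]
19 1.1 [[366.0, 167.0], [450.0, 197.0]]
19 1.4 [[376.0, 160.0], [440.0, 204.0]]
```

View pics/s4.png

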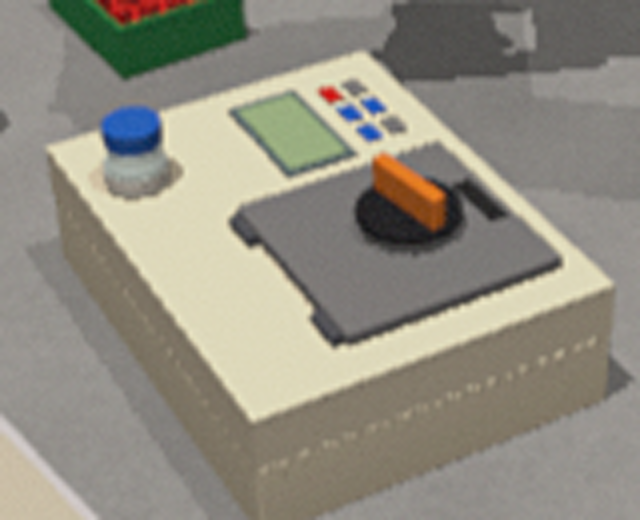

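View pics/t4.png

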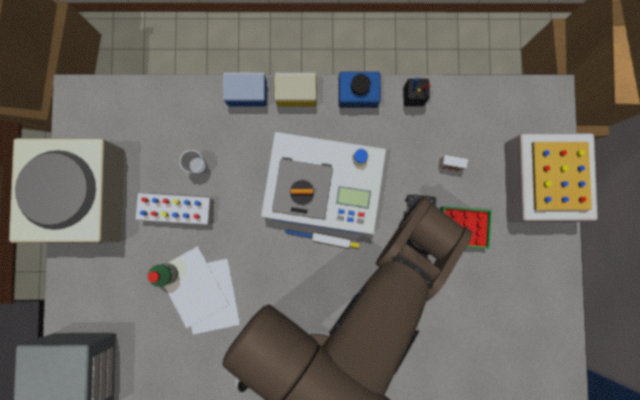

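The cover is flat. The wing's top edge runs from (378,158) to (442,200), which fits the stud at about 11 mm and the knob at about 1.4. Nothing else has moved. I hand the job in.

```bash
python3 -c "from cell import job_done; print(job_done())"
```

```text
the job is handed in; nothing more can be done
None
```

The lamp cover is shut and its orange fastener is locked; I handed the job in at about 14.4 s, well inside the 72 s limit.

- **Shutting the cover:** I pressed on the rubber strip with closed fingers until the force rose to 34 N at 112 mm, the cover's shut height.
- **Finding the slot:** I pinched the wing, pressed with about 10–16 N and turned it clockwise. The stud gave way at a knob angle of about -0.33, so I pushed it in to the 19 mm end stop.
- **Locking:** I turned the wing clockwise until the torque rose to 0.7 N m at the stop. When I eased off, the stud rose to about 11 mm.

**Last checks:**
- The stud held against a 15 N upward tug before I let go.
- After letting go, the picture fits the stud at about 11 mm and a knob angle of about 1.4, with the cover flat.
- Comparing the pictures by eye, the other items look where they were, except that the arm partly hid the green box in the last one.
- The robot was touching nothing when I handed in.

**One disagreement:** my readings put the slot at about -0.33, but the stop torque had only begun by a knob angle of about 1.43. That suggests the slot centre is nearer -0.2, with the key going in near the edge of the slot. No check failed.

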